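# Stow the sharpening stone and shut its drawer

### The job

Put the long sharpening stone that lies on the counter away in the empty right-hand lane of the steel unit's open drawer: the drawer comes out less far than the stone is long, so nose it in under the unit's top and lay it down flat, stone side up, before you close the drawer, without dropping it. Then slide the drawer fully shut, gently and without slamming. Leave the wider old stone in the left-hand lane, and do not disturb the bowl, the squeeze bottle, the pepper mill or the jar.

Things in the scene. Friction and masses are not known exactly. Their poses are not given: they have to be found in the camera images.
- stone: long sharpening stone fixed in a black plastic holder: a block 170 x 50 x 32 mm (x, y, z), 0.3 to 0.55 kg, symmetrical end for end; the lower 14 mm is plastic, the upper part grey stone between plastic end cheeks 26 mm high. Origin: centre of the underside; x along its length, z up out of the stone side. Starts flat on the counter, on the robot's right.
- old_stone: a wider, shorter sharpening stone of the same make, 140 x 64 x 28 mm, already lying in the left-hand (+y) lane of the drawer; origin centre of the underside, z up. Stays there.
- unit: stainless countertop drawer unit, fixed, 300 deep (x) x 280 wide (y) x 170 mm high; origin: centre of its footprint on the counter; its x points from its front (towards the robot) to its back. Its top is a plate 10 mm thick (underside at 160 mm), front edge at x = -150 mm; a fixed white ramekin, 45 mm high, stands on it at the back. The upper drawer is the open one; the lower is a fixed panel.
- drawer (a joint): how far the drawer is out, m: 0 shut, 0.145 fully out (end stop); it slides along the unit's x (opening to -x), with a few N of friction. Starts 0.125 to 0.145 out.
- lane (a point): centre of the empty right-hand (-y) lane's floor, moving with the drawer; 66 mm below the underside of the unit's top. Inside: x -125 (front panel's inner face) to +121 mm, y -62 to +62. Panel 15 mm thick, its top 48 mm above this floor; outer walls 36 mm high; divider between lanes 22 mm high, 4 mm thick. With the drawer out by q, the unit's top covers x > q - 125 mm. Axes as the unit's.
- lane_left (a point): centre of the floor of the left-hand (+y) lane, which holds the old stone; same size, axes as the unit's.
- handle (a point): middle of the drawer's bar handle: a round bar along y, 120 mm long, about 10 mm thick, 35 mm in front of the drawer's front face, 124 mm above the counter; 46 mm below the top of the unit. Moves with the drawer.
- bowl: small steel bowl, rim diameter 110 mm, 45 mm high, on the counter near the stone; origin centre of its underside. Leave it alone.
- squeeze: clear squeeze bottle, 58 mm across, 170 mm high, standing; origin centre of its underside. Leave it alone.
- mill: dark wooden pepper mill, 56 mm across, 170 mm high, standing; origin centre of its underside. Leave it alone.
- jar: glass jar, 72 mm across, 85 mm high, standing on the robot's left; origin centre of its underside. Leave it alone.
Mind the look-alikes: they are no part of the job. What is shaped like the stone but green or orange is not meant.

How it is judged:
By the outcome, as a careful person would: the job done as asked, in the order asked, and still so for the second after the job is handed in, with the robot touching nothing.
It also fails if it takes over 59 s, if anything falls off the work surface, if the arm or the gripper's body presses on something with over 40 N, if the wrist force passes 120 N, or if a joint passes its speed limit or range.

### The arm

A 6-joint arm with a two-finger parallel gripper is mounted at the origin on the work surface. World frame = base frame: x ahead of the robot, y to its left, z up, the work surface at z = 0. Lengths are in mm, angles in rad, forces in N, time in s.
With the tool pointing down it reaches from about 300 to 775 mm from the base axis. Payload 14.6 kg.
Tool frame: the origin (TCP) lies at the very end of the fingers, on their centre line; the grasp point (between the pads) lies 19 mm behind it (manip.grip_point_offset is the distance from the TCP to the grasp point, in mm); z points along the fingers, y is the line along which they close (so a half turn about z gives the same grasp; the last joint's range is limited). The gripper opens to 94 mm and grips with 3 to 60 N. Pads are 16 mm wide; open, the fingers measure 119 mm over their backs; the gripper's body (75 mm by 177 mm) begins 78 mm behind the grasp point.
Start: joints at [1.248, 0.3, 1.521, -0, 1.321, -0.067], TCP at [139.158, 532.094, 205.446] pointing down, gripper open.
Joint ranges: [-3.03, 3.03], [-0.79, 2.21], [0.23, 2.52], [-1.04, 4.18], [0, 3.07], [-2.55, 2.55]. Speed limits (rad/s): [2.22, 2.22, 2.57, 3.14, 3.14, 3.14].

### API

Orientations are given as [roll, pitch, yaw] about the fixed x, y, z axes, in that order (R = Rz(yaw) Ry(pitch) Rx(roll)).
In Python, from cell import telemetry, eyes, manip gives the robot as it stands.
- The arm moves only by the tool play_rows, never from a script. Its arguments are lists of equal length, an entry for each row: "translation": the shift along the world's x, y, z in m, a list of three; "yaw": the turn about the world's z in rad. A call has 1 to 12 rows; each row is the pose to reach, as a shift and turn from the pose commanded when the call began; what a row does not reach only later rows make up. A row lasts 1/8 s, in which the tool goes at most 62.5 mm and 10.7 degrees, less where a joint would pass 70% of its speed; a pose out of reach is approached as far as the arm can. A call with a gripper value outside its range is refused whole. "hand" is the opening, from 0 (shut) to 1 (fully open), set as the call begins (left out, the last holds). The fingers move at their own pace and stop on an object; "force" is the grip in N (left out, the last holds). Time passes only in rows, so rows that repeat a pose let the fingers close. It gives the time, the measured TCP pose, the force, the opening and the grip force at its end, in the units of the state.
- telemetry.read_state(): the state, without advancing time (a new reading comes with each control period).
- eyes.camera(name): name is "scene" or "top"; returns a dict with "pixels" (384x512x3 uint8, red, green, blue), "fx", "fy", "cx", "cy" (pixels), "dist_coeffs" ([k1, k2, p1, p2, k3] as OpenCV has them; the pictures are not rectified), "cam_to_world" (4x4, takes a point from camera to world coordinates). Camera axes: x right, y up, looking along -z (the intrinsics and any distortion apply to the point x, -y, -z); pixel columns grow to the right and rows downward; lengths in mm; the calibration is good to about 2 mm. A picture is of the moment at which its call begins. There is no depth.
- manip.sign_off(): hands the job in; it is judged then, once.
The state is a dict: "clock": time; "joints": joint angles; "qd": joint speeds; "effort": joint torques, N m; "eef_pos": TCP position; "eef_rot": TCP orientation; "wrist_force": force on the tool from outside, world axes, zero at the start; "moment": the same for the moment, N m; "finger_gap": finger opening in mm; "finger_force": force on a finger pad.
Only numpy, scipy, OpenCV 4.12 (cv2) and the standard library are available. Lean on these libraries where they do the work, as an engineer would, in place of code of your own. Each camera call takes 0.05 s, during which the arm holds its last target. There are 200 camera calls.

## Working session

There is one attempt and no reset: what is moved stays moved. The work goes in short steps, Python scripts to look and compute and a tool call to move; the robot and the scene stay as the last step left them, time stands still between calls to the robot, and variables do not carry over. Pictures are saved under pics/ and viewed, at most 10 in all, crops included, and the job is handed in when it is done.

Besides the shell and the picture viewer there is one more tool, called after "Emit:" as a command line: name --pt "numbers of a row" for each row, then --argument value for the rest. play_rows: Moves the arm, as the interface text tells. Its arguments: {"type":"object","properties":{"translation":{"type":"array","items":{"type":"array","items":{"type":"number"}}},"yaw":{"type":"array","items":{"type":"number"}},"hand":{"type":"number"},"force":{"type":"number"}},"required":["translation","yaw"]}

```bash
mkdir -p pics; ls
python3 - <<'E'
from cell import telemetry, eyes, manip
import cv2
print(telemetry.read_state())
for n in("scene","top"):
    c=eyes.camera(n); cv2.imwrite(f"pics/{n}0.png",cv2.resize(c["pixels"][:,:,::-1],(800,600),interpolation=cv2.INTER_CUBIC))
    print(n,c["fx"],c["fy"],c["cx"],c["cy"],c["dist_coeffs"],c["cam_to_world"])
E
```

```text
pics
{'clock': 0.0, 'joints': array([ 1.24839933e+00,  3.00481668e-01,  1.52158033e+00,  8.36903957e-06,
        1.32069199e+00, -6.66246331e-02]), 'qd': array([0.00060239, 0.00265856, 0.00098984, 0.00068051, 0.00010019,
       0.00126452]), 'effort': array([-1.13074275e-03, -5.31805408e+01, -3.52740884e+01,  7.08012516e-02,
        2.43549328e-02, -8.16635634e-05]), 'eef_pos': array([139.07702579, 531.85605128, 204.88085223]), 'eef_rot': array([-3.14043444e+00, -8.54042078e-05,  2.88581816e+00]), 'wrist_force': array([ 0.82771945,  0.25556348, -0.58923363]), 'moment': array([-0.03220939,  0.0143794 ,  0.04145305]), 'finger_force': 0.0, 'finger_gap': 94.04340917791863}
scene 386.86143161828363 386.86143161828363 260.75414728452785 194.01563155937197 [-0.08493756  0.          0.          0.          0.        ] [[ 8.35739503e-01 -4.26552710e-01  3.45821152e-01  9.43660652e+02]
 [ 5.48908191e-01  6.66672312e-01 -5.04229934e-01 -5.56464760e+02]
 [-1.54687427e-02  6.11228937e-01  7.91302663e-01  1.01269823e+03]
 [ 0.00000000e+00  0.00000000e+00  0.00000000e+00  1.00000000e+00]]
top 412.8963147926132 412.8963147926132 249.95260443825282 191.98410111802312 [-0.08275585  0.          0.          0.          0.        ] [[ 1.26948300e-02  9.94671932e-01 -1.02306346e-01  4.23578742e+02]
 [-9.99919388e-01  1.26032576e-02 -1.54144895e-03 -7.56489333e+00]
 [-2.43842770e-04  1.02317668e-01  9.94751746e-01  1.23150901e+03]
 [ 0.00000000e+00  0.00000000e+00  0.00000000e+00  1.00000000e+00]]
```

View pics/scene0.png

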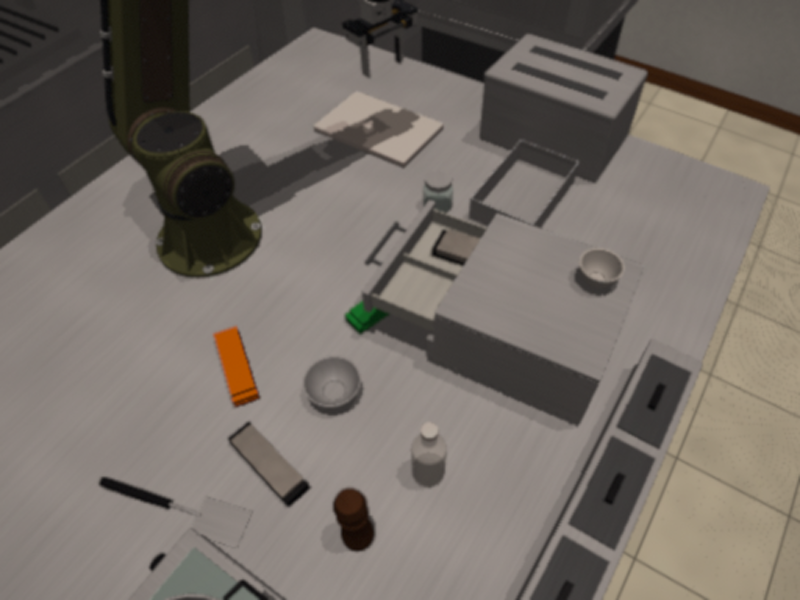

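View pics/top0.png

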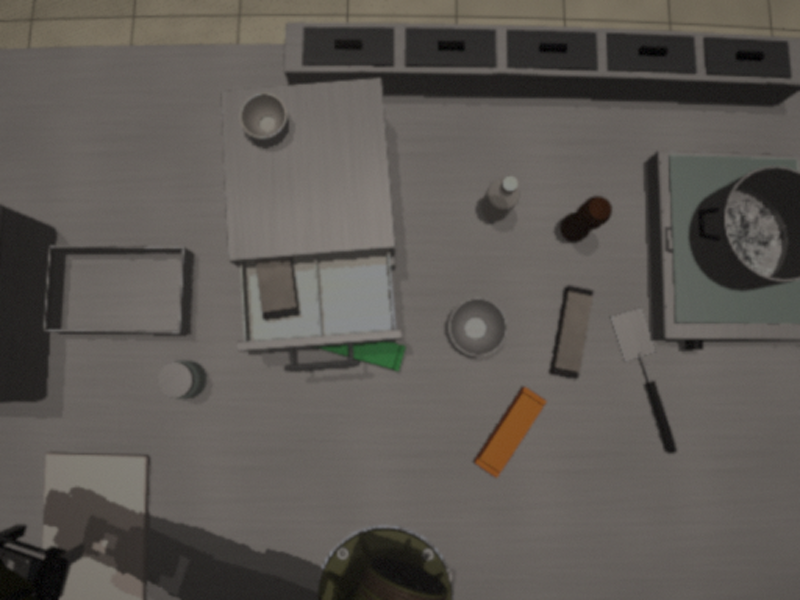

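Candidates for the stone, by pixel in the 800x600 top picture:
- Grey stone in a black holder at (572,332): this is the one.
- Orange block at (510,432): a decoy.
- Green block at (375,355), partly under the drawer: a decoy.
- Old stone at (278,288), in the left lane.

The squeeze bottle is at (503,193), the mill at (590,215), the bowl at (476,328) and the jar at (180,380). Next is the close crop.

```bash
cat > h.py <<'E'
from cell import telemetry, eyes, manip
import cv2, numpy as np
def pix2w(c,uv,z):
    K=np.array([[c["fx"],0,c["cx"]],[0,c["fy"],c["cy"]],[0,0,1]])
    p=cv2.undistortPoints(np.array(uv,float).reshape(-1,1,2),K,np.array(c["dist_coeffs"])).reshape(-1,2)
    T=np.array(c["cam_to_world"]); d=np.c_[p[:,0],-p[:,1],-np.ones(len(p))]@T[:3,:3].T
    z=np.broadcast_to(np.asarray(z,float),len(p)); s=(z-T[2,3])/d[:,2]
    return T[:3,3]+d*s[:,None]
def crop(c,x0,y0,x1,y1,k):
    return cv2.resize(c["pixels"][y0:y1,x0:x1,::-1],None,fx=k,fy=k,interpolation=cv2.INTER_CUBIC)
E
python3 - <<'E'
from h import *
c=eyes.camera("top")
a=crop(c,145,150,265,245,5); b=crop(c,348,175,388,270,5)
cv2.imwrite("pics/c1.png",cv2.convertScaleAbs(np.hstack([a,b]),alpha=1.5))
E
```

```text
(no output)
```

View pics/c1.png

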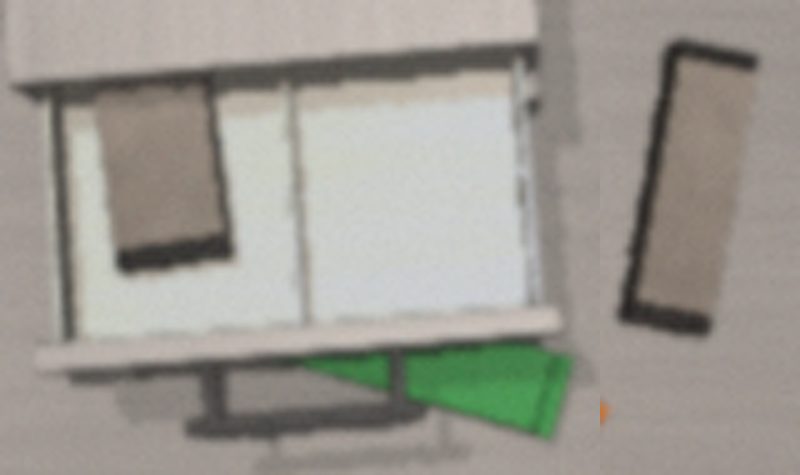

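The crop shows the grey stone with near corners at (620,320) and (710,334) and far corners at (675,40) and (757,63). The right lane is empty, between the divider (287,85)–(306,325) and the right wall (517,60)–(535,308). The plate edge runs (10,90)–(540,44).

Run:
```python
from h import *
np.set_printoptions(suppress=True,precision=1)
c=eyes.camera("top")
A=lambda pts:[[145+(x+.5)/5-.5,150+(y+.5)/5-.5] for x,y in pts]
B=lambda pts:[[348+(x-600+.5)/5-.5,175+(y+.5)/5-.5] for x,y in pts]
s=pix2w(c,B([(710,334),(757,63),(619,320),(675,40)]),[26,26,2,20]); print("stone nearR farR nearL farL\n",s,s.mean(0))
print(np.degrees(np.arctan2(s[1,1]-s[0,1],s[1,0]-s[0,0])))
u=pix2w(c,A([(10,90),(540,44),(37,348),(560,309),(40,373),(562,333),(287,85),(306,325),(517,60),(530,308),(190,430),(425,410)]),[170,170,142,142,142,142,116,116,130,130,124,124])
for n,p in zip("plateL plateR panInL panInR panOutL panOutR divFar divNear wallFar wallNear hL hR".split(),u):print(n,p)
for i,j in((0,1),(2,3),(4,5),(10,11)):print(np.degrees(np.arctan2(u[i,0]-u[j,0],u[i,1]-u[j,1])))
```

```text
stone nearR farR nearL farL
 [[ 406.8 -357.2   26. ]
 [ 566.7 -387.8   26. ]
 [ 414.4 -309.4    2. ]
 [ 580.5 -340.4   20. ]] [ 492.1 -348.7   18.5]
-10.827324404938732
plateL [593.4 265.1 170. ]
plateR [620.9 -11.7 170. ]
panInL [459.9 252.6 142. ]
panInR [484.3 -24.1 142. ]
panOutL [446.7 250.5 142. ]
panOutR [471.7 -25.3 142. ]
divFar [606.5 126.3 116. ]
divNear [475.3 112.8 116. ]
wallFar [619.4   0.5 130. ]
wallNear [485.3  -8.2 130. ]
hL [417.9 172.9 124. ]
hR [430.4  47.2 124. ]
-5.662405679973204
-5.04538390180077
-5.170289875966171
-5.671338807815592
```

Emit:
play_rows --pt "0.03 -0.053 0.01" --pt "0.06 -0.107 0.02" --pt "0.09 -0.16 0.025" --pt "0.12 -0.214 0.025" --pt "0.15 -0.268 0.025" --pt "0.18 -0.322 0.025" --pt "0.21 -0.376 0.025" --pt "0.24 -0.43 0.025" --pt "0.25 -0.49 0.02" --pt "0.26 -0.55 0.015" --pt "0.27 -0.61 0.005" --pt "0.28 -0.67 -0.01" --yaw '[0, 0, 0, 0, 0.01, 0.02, 0.03, 0.04, 0.05, 0.06, 0.069, 0.069]' --hand 1 --force 12

```text
clock: 1.7
eef_pos: [419.2, -139.9, 195.5]
eef_rot: [-3.141, 0.001, 2.955]
wrist_force: [0.8, -0.2, 0.2]
finger_gap: 93.9
finger_force: 0.0
```

Emit:
play_rows --pt "0.01 -0.06 -0.01" --pt "0.02 -0.12 -0.03" --pt "0.03 -0.17 -0.06" --pt "0.0385 -0.203 -0.1" --pt "0.0385 -0.203 -0.13" --pt "0.0385 -0.203 -0.13" --yaw '[0, 0, 0, 0, 0, 0]'

```text
clock: 2.45
eef_pos: [456.6, -340.1, 63.4]
eef_rot: [3.139, -0.004, 2.954]
wrist_force: [0.8, 0.0, 0.7]
finger_gap: 94.0
finger_force: 0.0
```

Run:
```python
from h import *
c=eyes.camera("scene");d=eyes.camera("top")
cv2.imwrite("pics/c2.png",cv2.convertScaleAbs(np.hstack([crop(c,120,220,260,350,4),cv2.resize(crop(d,340,160,400,290,4),(240,520))]),alpha=1.5))
```

```text
(no output)
```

View pics/c2.png

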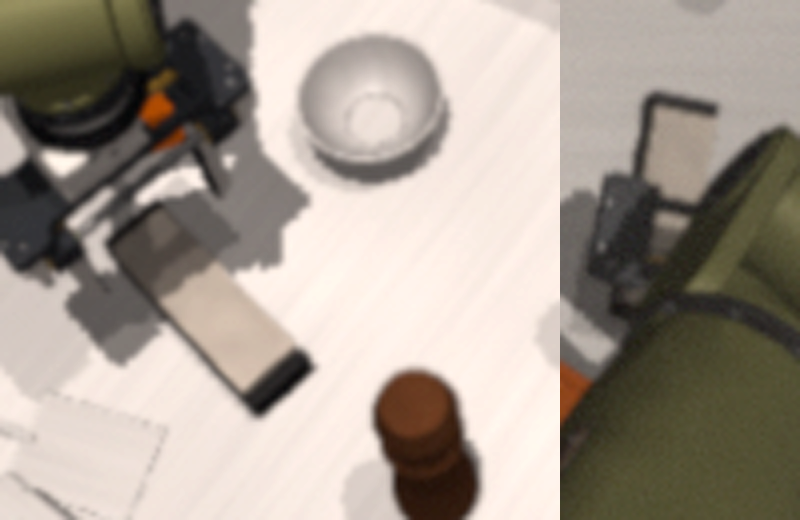

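The fingers straddle the stone at its tail (scene crop about (160,230)), and the bowl and mill are clear.

Emit:
play_rows --pt "0 0 -0.03" --pt "0 0 -0.05" --pt "0 0 -0.06" --pt "0 0 -0.06" --yaw '[0, 0, 0, 0]'

```text
clock: 3.05
eef_pos: [458.0, -340.8, 6.3]
eef_rot: [-3.141, 0.001, 2.955]
wrist_force: [-0.3, -0.8, -0.2]
finger_gap: 93.9
finger_force: 0.0
```

Emit:
play_rows --pt "0 0 0" --pt "0 0 0" --pt "0 0 0" --pt "0 0 0" --pt "0 0 0" --pt "0 0 0" --yaw '[0, 0, 0, 0, 0, 0]' --hand 0 --force 12

```text
clock: 3.8
eef_pos: [457.6, -340.8, 5.5]
eef_rot: [-3.142, 0.0, 2.955]
wrist_force: [0.2, -0.9, 1.2]
finger_gap: 49.9
finger_force: 12.0
```

Emit:
play_rows --pt "0.001 0 0.007" --pt "0.004 -0.001 0.014" --pt "0.0065 -0.001 0.022" --pt "0.01 -0.002 0.029" --pt "0.0135 -0.0025 0.036" --pt "0.0165 -0.003 0.043" --pt "0.0165 -0.003 0.043" --yaw '[0, 0, 0, 0, 0, 0, 0]'

```text
clock: 4.68
eef_pos: [474.6, -343.9, 49.1]
eef_rot: [-3.141, 0.001, 2.955]
wrist_force: [0.4, -0.0, -3.3]
finger_gap: 50.0
finger_force: 12.0
```

Run:
```python
from h import *
c=eyes.camera("scene")
cv2.imwrite("pics/c3.png",cv2.convertScaleAbs(crop(c,130,240,240,340,5),alpha=1.5))
```

```text
(no output)
```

View pics/c3.png

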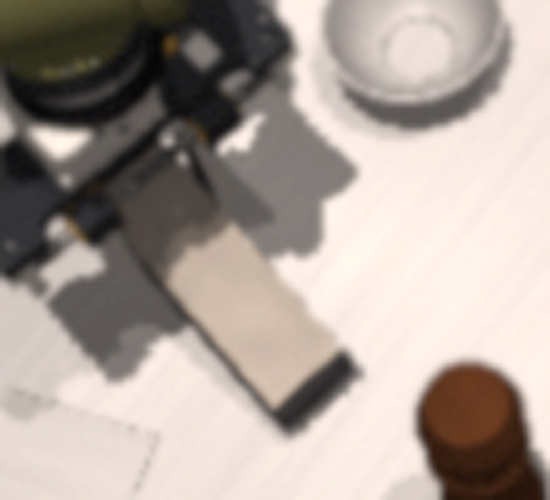

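Run:
```python
from h import *
c=eyes.camera("scene")
for z in(0,40):print(pix2w(c,[[130+290.5/5-.5,240+433.5/5-.5],[130+355.5/5-.5,240+373.5/5-.5]],z).round())
```

```text
[[ 581. -386.    0.]
 [ 589. -341.    0.]]
[[ 595. -393.   40.]
 [ 603. -350.   40.]]
```

Emit:
play_rows --pt "0 0 0" --pt "0 0 0" --pt "0 0 0" --pt "0 0 0.015" --pt "0 0 0.04" --pt "0 0.01 0.08" --pt "-0.01 0.03 0.13" --pt "-0.02 0.06 0.18" --pt "-0.02 0.1 0.2" --pt "-0.02 0.1 0.2" --pt "-0.02 0.1 0.2" --yaw '[0, 0, 0, 0, 0, 0, 0, 0, 0, 0, 0]' --force 60

```text
clock: 6.15
eef_pos: [453.9, -243.9, 248.6]
eef_rot: [-3.141, -0.0, 2.955]
wrist_force: [-0.3, -0.3, -4.1]
finger_gap: 49.3
finger_force: 60.0
```

Run:
```python
from h import *
c=eyes.camera("scene")
cv2.imwrite("pics/c4.png",cv2.convertScaleAbs(crop(c,100,130,300,280,4),alpha=1.5))
```

```text
(no output)
```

View pics/c4.png

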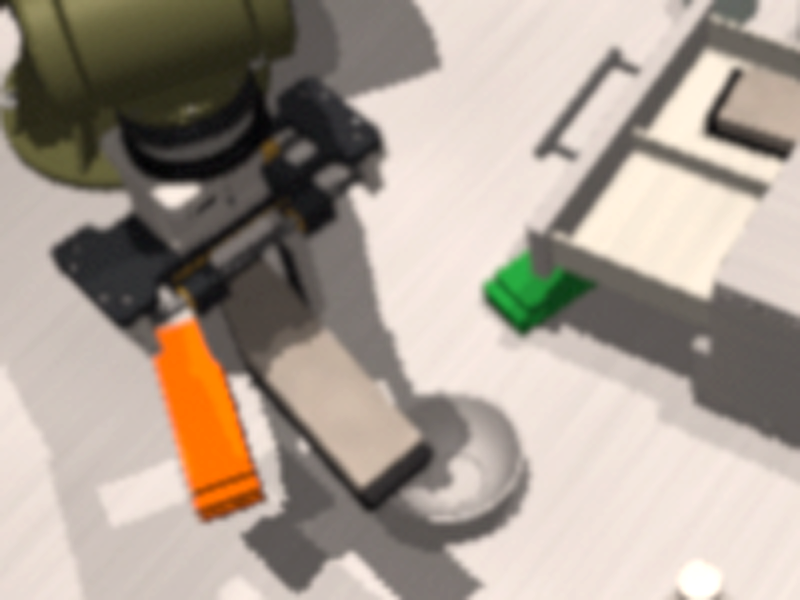

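Run:
```python
from h import *
c=eyes.camera("scene"); P=np.array([453.9,-243.9]);a=np.array([.982,-.187]);n=np.array([.187,.982])
for z in range(160,270,10):
    w=pix2w(c,[[100+372.5/4-.5,130+506.5/4-.5],[100+431.5/4-.5,130+456.5/4-.5]],z)[:,:2]
    m=w.mean(0)-P; print(z,z-267.6,"along",(m@a).round(1),"lat",(m@n).round(1),"width",np.linalg.norm(w[1]-w[0]).round(1), "r",np.hypot(m@a,z-267.6).round(1))
```

```text
160 -107.60000000000002 along 84.3 lat 15.7 width 49.5 r 136.7
170 -97.60000000000002 along 89.6 lat 13.0 width 48.9 r 132.5
180 -87.60000000000002 along 95.0 lat 10.3 width 48.3 r 129.2
190 -77.60000000000002 along 100.3 lat 7.6 width 47.7 r 126.8
200 -67.60000000000002 along 105.7 lat 4.9 width 47.1 r 125.4
210 -57.60000000000002 along 111.0 lat 2.2 width 46.6 r 125.0
220 -47.60000000000002 along 116.3 lat -0.5 width 46.0 r 125.7
230 -37.60000000000002 along 121.7 lat -3.3 width 45.4 r 127.3
240 -27.600000000000023 along 127.0 lat -6.0 width 44.8 r 130.0
250 -17.600000000000023 along 132.3 lat -8.7 width 44.2 r 133.5
260 -7.600000000000023 along 137.7 lat -11.4 width 43.7 r 137.9
```

The stone is held tilted about 20.5° nose-down, with the nose at crop (400,480). The drawer is undisturbed. Next I carry it to a hover in front of the plate edge.

Emit:
play_rows --pt "0 0.03 0" --pt "0 0.07 0" --pt "0 0.12 0" --pt "0 0.17 0" --pt "0.005 0.22 0" --pt "0.015 0.26 0" --pt "0.022 0.285 0" --pt "0.026 0.294 0" --pt "0.026 0.294 0" --pt "0.026 0.294 -0.02" --pt "0.026 0.294 -0.04" --pt "0.026 0.294 -0.04" --yaw '[0, 0.04, 0.08, 0.12, 0.16, 0.2, 0.24, 0.282, 0.282, 0.282, 0.282, 0.282]'

```text
clock: 7.75
eef_pos: [479.5, 49.1, 207.5]
eef_rot: [3.142, -0.003, -3.048]
wrist_force: [-0.3, 1.3, -3.2]
finger_gap: 49.2
finger_force: 60.0
```

Run:
```python
from h import *
c=eyes.camera("scene");d=eyes.camera("top")
cv2.imwrite("pics/c5.png",cv2.convertScaleAbs(np.hstack([crop(c,190,90,320,240,4),crop(d,190,140,260,290,4)]),alpha=1.5))
```

```text
(no output)
```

View pics/c5.png

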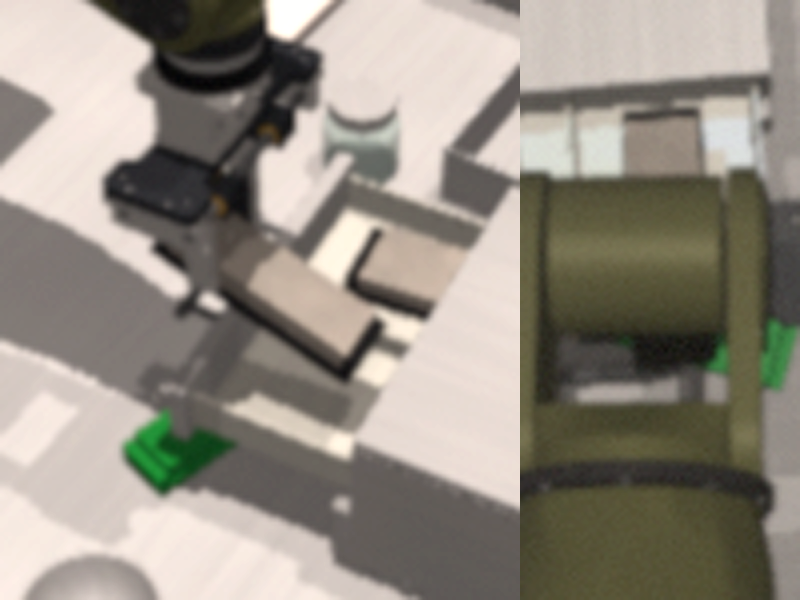

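The stone is centred over the right lane: top view columns 625–700, between the divider at 575 and the wall at 755. Its nose is just in front of the plate edge. Next I descend and nose it in.

Emit:
play_rows --pt "0 0 -0.02" --pt "0 0 -0.04" --pt "0 0 -0.049" --pt "0 0 -0.049" --pt "0.012 0.001 -0.049" --pt "0.025 0.0024 -0.049" --pt "0.037 0.0035 -0.052" --pt "0.049 0.0046 -0.058" --pt "0.055 0.0052 -0.061" --pt "0.061 0.0058 -0.064" --pt "0.061 0.0058 -0.064" --pt "0.061 0.0058 -0.064" --yaw '[0, 0, 0, 0, 0, 0, 0, 0, 0, 0, 0, 0]'

```text
clock: 9.35
eef_pos: [541.0, 56.0, 144.6]
eef_rot: [3.142, 0.0, -3.046]
wrist_force: [-0.1, 0.4, -3.5]
finger_gap: 48.8
finger_force: 60.0
```

Emit:
play_rows --pt "0 0 -0.002" --pt "0 0 -0.003" --pt "0 0 -0.004" --pt "0 0 -0.004" --yaw '[0, 0, 0, 0]'

```text
clock: 9.85
eef_pos: [541.2, 56.0, 140.6]
eef_rot: [-3.142, 0.0, -3.046]
wrist_force: [-2.1, 0.1, -0.8]
finger_gap: 49.3
finger_force: 60.0
```

Emit:
play_rows --pt "0 0 0" --pt "0 0 0" --pt "0 0 -0.004" --pt "-0.001 0 -0.009" --pt "-0.001 0 -0.014" --pt "-0.002 0 -0.019" --pt "-0.002 0 -0.024" --pt "-0.003 0 -0.028" --pt "-0.003 0 -0.032" --pt "-0.003 0 -0.032" --yaw '[0, 0, 0, 0, 0, 0, 0, 0, 0, 0]' --force 12

```text
clock: 11.1
eef_pos: [538.1, 56.0, 108.2]
eef_rot: [3.142, -0.0, -3.046]
wrist_force: [-0.7, -0.7, -1.6]
finger_gap: 49.7
finger_force: 12.0
```

Emit:
play_rows --pt "0 0 -0.003" --pt "0 0 -0.006" --pt "0 0 -0.008" --pt "0 0 -0.008" --yaw '[0, 0, 0, 0]'

```text
clock: 11.6
eef_pos: [538.5, 56.1, 100.9]
eef_rot: [-3.142, 0.001, -3.046]
wrist_force: [0.7, -0.2, 2.0]
finger_gap: 49.5
finger_force: 12.0
```

Run:
```python
from h import *
c=eyes.camera("scene");d=eyes.camera("top")
cv2.imwrite("pics/c6.png",cv2.convertScaleAbs(np.hstack([crop(c,220,90,340,240,4),crop(d,190,140,260,290,4)]),alpha=1.5))
```

```text
(no output)
```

View pics/c6.png

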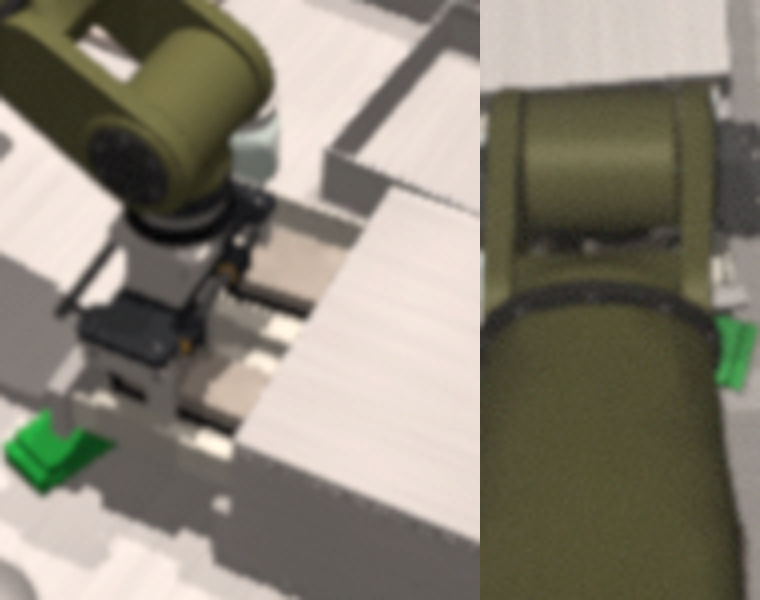

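The stone lies flat in the right lane with its far part under the plate (scene crop about (225,385)), pressing lightly on the floor. Next I release it.

Emit:
play_rows --pt "0 0 0" --pt "0 0 0" --pt "0 0 0" --pt "0 0 0.01" --pt "0 0 0.03" --pt "0 0 0.07" --pt "0 0 0.12" --pt "-0.04 0.015 0.15" --pt "-0.09 0.035 0.15" --pt "-0.13 0.05 0.15" --pt "-0.141 0.051 0.15" --pt "-0.141 0.051 0.15" --yaw '[0, 0, 0, 0, 0, 0, 0, 0, 0, 0, 0, 0]' --hand 0.68

```text
clock: 13.2
eef_pos: [397.3, 107.0, 251.2]
eef_rot: [-3.142, 0.001, -3.046]
wrist_force: [0.5, -0.0, 0.0]
finger_gap: 63.9
finger_force: 0.0
```

Run:
```python
from h import *
c=eyes.camera("scene");d=eyes.camera("top")
cv2.imwrite("pics/c7.png",cv2.convertScaleAbs(np.hstack([crop(c,220,110,320,230,4),crop(d,155,130,255,250,4)]),alpha=1.5))
```

```text
(no output)
```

View pics/c7.png

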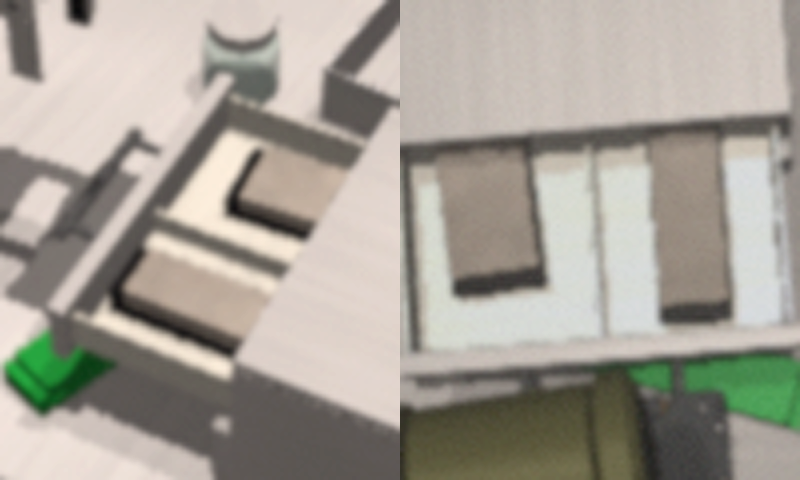

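The stone lies flat and straight in the right lane (top crop 650–735 × 130–320), clear of the front panel. The old stone has not moved. Next I close the fingers, drop in front of the handle and push.

Emit:
play_rows --pt "0 0 0" --pt "0 0 0" --pt "0 0 -0.03" --pt "0 0 -0.07" --pt "0 0 -0.11" --pt "0 0 -0.13" --pt "0 0 -0.138" --pt "0 0 -0.138" --yaw '[0, 0, 0, 0, 0, 0, 0, 0]' --hand 0

```text
clock: 14.3
eef_pos: [397.3, 107.0, 112.6]
eef_rot: [-3.142, -0.0, -3.046]
wrist_force: [-0.2, -0.3, 0.1]
finger_gap: 0.2
finger_force: 0.0
```

Emit:
play_rows --pt "0.003 0.0003 0" --pt "0.006 0.0006 0" --pt "0.009 0.0009 0" --pt "0.012 0.0011 0" --pt "0.015 0.0014 0" --pt "0.018 0.0017 0" --pt "0.021 0.002 0" --pt "0.025 0.0024 0" --pt "0.029 0.0027 0" --pt "0.033 0.0031 0" --pt "0.037 0.0035 0" --pt "0.041 0.0039 0" --yaw '[0, 0, 0, 0, 0, 0, 0, 0, 0, 0, 0, 0]'

```text
clock: 15.8
eef_pos: [438.4, 110.9, 112.4]
eef_rot: [-3.141, -0.0, -3.046]
wrist_force: [-2.5, -1.2, 1.2]
finger_gap: 0.6
finger_force: 1.4
```

Emit:
play_rows --pt "0.005 0.0005 0" --pt "0.01 0.0009 0" --pt "0.015 0.0014 0" --pt "0.02 0.0019 0" --pt "0.025 0.0024 0" --pt "0.03 0.0028 0" --pt "0.035 0.0033 0" --pt "0.04 0.0038 0" --pt "0.045 0.0043 0" --pt "0.05 0.0047 0" --pt "0.055 0.0052 0" --pt "0.06 0.0057 0" --yaw '[0, 0, 0, 0, 0, 0, 0, 0, 0, 0, 0, 0]'

```text
clock: 17.3
eef_pos: [498.5, 116.6, 112.5]
eef_rot: [-3.142, -0.0, -3.046]
wrist_force: [-3.2, -3.0, 0.6]
finger_gap: 0.5
finger_force: 1.4
```

Emit:
play_rows --pt "0.004 0.0004 0" --pt "0.007 0.0007 0" --pt "0.01 0.0009 0" --pt "0.013 0.0012 0" --pt "0.016 0.0015 0" --pt "0.019 0.0018 0" --pt "0.022 0.0021 0" --pt "0.025 0.0024 0" --pt "0.028 0.0027 0" --pt "0.031 0.003 0" --pt "0.034 0.0032 0" --pt "0.036 0.0034 0" --yaw '[0, 0, 0, 0, 0, 0, 0, 0, 0, 0, 0, 0]'

```text
clock: 18.8
eef_pos: [534.3, 120.1, 112.5]
eef_rot: [3.142, 0.0, -3.046]
wrist_force: [-2.8, -1.7, 0.3]
finger_gap: 0.6
finger_force: 1.3
```

Emit:
play_rows --pt "0.001 0.0001 0" --pt "0.002 0.0002 0" --pt "0.003 0.0003 0" --pt "0.004 0.0004 0" --pt "0.005 0.0005 0" --pt "0.006 0.0006 0" --pt "0.007 0.0007 0" --pt "0.008 0.0008 0" --pt "0.008 0.0008 0" --yaw '[0, 0, 0, 0, 0, 0, 0, 0, 0]'

```text
clock: 19.92
eef_pos: [542.3, 120.9, 112.5]
eef_rot: [3.142, 0.0, -3.046]
wrist_force: [-1.0, -0.8, -0.9]
finger_gap: 0.7
finger_force: 0.6
```

Emit:
play_rows --pt "0.001 0.0001 0" --pt "0.002 0.0002 0" --pt "0.003 0.0003 0" --pt "0.003 0.0003 0" --yaw '[0, 0, 0, 0]'

```text
clock: 20.42
eef_pos: [545.3, 121.2, 112.5]
eef_rot: [3.142, 0.0, -3.046]
wrist_force: [-0.9, -0.7, -0.5]
finger_gap: 0.5
finger_force: 0.6
```

Emit:
play_rows --pt "0.001 0.0001 0" --pt "0.002 0.0002 0" --pt "0.003 0.0003 0" --pt "0.003 0.0003 0" --yaw '[0, 0, 0, 0]'

```text
clock: 20.92
eef_pos: [546.1, 121.3, 112.4]
eef_rot: [-3.141, -0.006, -3.046]
wrist_force: [-19.7, -3.0, 11.9]
finger_gap: 0.6
finger_force: 10.3
```

Emit:
play_rows --pt "0.001 0.0001 0" --pt "0.002 0.0002 0" --pt "0.002 0.0002 0" --yaw '[0, 0, 0]'

```text
clock: 21.3
eef_pos: [546.3, 121.3, 112.4]
eef_rot: [-3.141, -0.01, -3.046]
wrist_force: [-35.7, -6.6, 20.7]
finger_gap: 0.5
finger_force: 18.4
```

Firm stop at about 137 mm of travel, so the drawer is shut. Next I back off straight, rise and look.

Emit:
play_rows --pt "-0.003 -0.0003 0" --pt "-0.006 -0.0006 0" --pt "-0.02 -0.002 0" --pt "-0.04 -0.004 0" --pt "-0.06 -0.006 0" --pt "-0.08 -0.007 0.03" --pt "-0.1 -0.009 0.08" --pt "-0.12 -0.01 0.13" --pt "-0.14 0.04 0.15" --pt "-0.16 0.09 0.15" --pt "-0.16 0.09 0.15" --yaw '[0, 0, 0, 0, 0, 0, 0, 0, 0, 0, 0]'

```text
clock: 22.68
eef_pos: [389.3, 214.0, 262.9]
eef_rot: [3.141, 0.001, -3.042]
wrist_force: [0.5, -0.1, -0.3]
finger_gap: 0.1
finger_force: 0.0
```

Run:
```python
from h import *
c=eyes.camera("scene");d=eyes.camera("top")
s=cv2.resize(c["pixels"][:,:,::-1],(400,300)); t=cv2.resize(d["pixels"][:,:,::-1],(400,300))
e=cv2.resize(crop(c,220,110,420,260,2),(400,300)); f=cv2.resize(crop(d,130,50,270,155,3),(400,300))
cv2.imwrite("pics/c8.png",cv2.convertScaleAbs(np.vstack([np.hstack([s,t]),np.hstack([e,f])]),alpha=1.4))
```

```text
(no output)
```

View pics/c8.png

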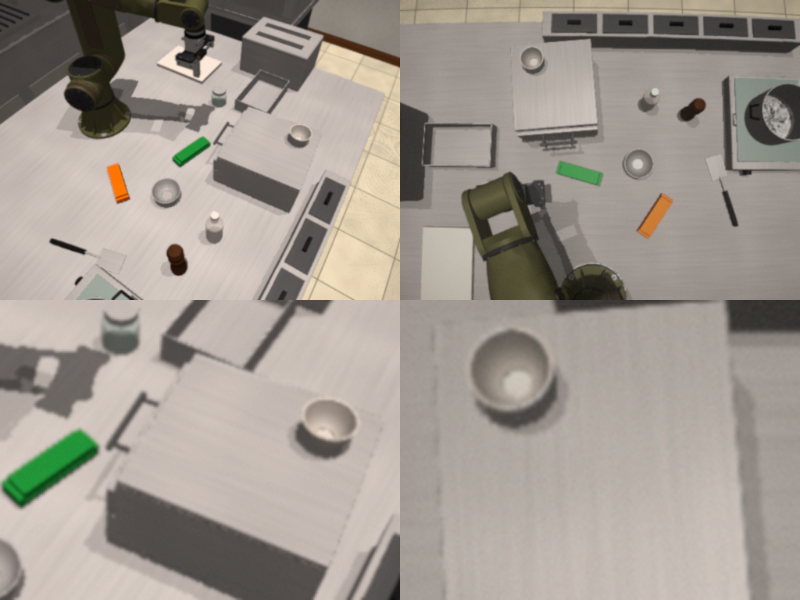

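The drawer is shut: in the top view the panel at (556,133) is flush against the unit. The bowl, bottle, mill and jar are where they were, and the arm is clear of everything.

```bash
python3 -c "
from cell import manip
print(manip.sign_off())"
```

```text
the job is handed in; nothing more can be done
None
```

The long stone was laid flat, stone side up, in the right-hand lane; the drawer was pushed gently shut against its stop, nothing else was disturbed that I could see, and the job was handed in at about 23 s (no verdict returned).

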